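# Present the medicine carton over its organiser pocket

## Robot

A 6-joint arm with a two-finger parallel gripper is mounted at the origin on a cart in front of the work surface, level with it; the furniture and walls round the work are solid. World frame = base frame: x ahead of the robot, y to its left, z up, the work surface at z = 0. Lengths are in m, angles in rad, forces in N, time in s.
With the tool pointing down it reaches from about 0.25 to 0.775 m from the base axis. Payload 4 kg.
Tool frame: the origin (TCP) lies at the very end of the fingers, on their centre line; the grasp point (between the pads) lies 19 mm behind it; z points along the fingers, y is the line along which they close (so a half turn about z gives the same grasp; the last joint's range is limited). The gripper opens to 94 mm and grips with 3 to 60 N. Pads are 16 mm wide; open, the fingers measure 119 mm over their backs; the gripper's body (75 mm by 177 mm) begins 78 mm behind the grasp point.
Start: joints at [-1.372, 0.087, 1.371, -0, 1.684, -0.103], TCP at [0.163, -0.525, 0.176] pointing down, gripper open.
Joint ranges: [-3.1, 3.1], [-0.76, 2.03], [0.27, 2.55], [-1.08, 4.22], [0.17, 2.65], [-2.57, 2.57]. Speed limits (rad/s): [2.79, 2.79, 3.14, 3.14, 3.14, 3.14].

## Interface

Orientations are given as [roll, pitch, yaw] about the fixed x, y, z axes, in that order (R = Rz(yaw) Ry(pitch) Rx(roll)).
In Python, from bench import robot gives the robot as it stands. The module is installed in compiled form; this text tells all that it offers.
- The arm moves only by the tool move_arm, never from a script. Its argument "deltas" is one flat list of numbers, 7 for each row, row after row: the turn, a rotation vector about the tool's x, y, z in rad, then the shift along the tool's x, y, z in cm, then the closure, from -1 (fully open) to 1 (shut). A call has 1 to 8 rows; each row is the pose to reach, as a shift and turn from the pose commanded when the call began, along the tool's axes at that moment; what a row does not reach only later rows make up. A row lasts 1/10 s, in which the tool goes at most 50 mm and 8.59 degrees, less where a joint would pass 70% of its speed; a pose out of reach is approached as far as the arm can. A call with a gripper value outside its range is refused whole. The fingers move at their own pace and stop on an object; the grip force is fixed at half the most. Time passes only in rows, so rows that repeat a pose let the fingers close. It gives the time, the measured TCP pose, the force, the opening and the grip force at its end, in the units of the state.
- robot.get_obs(): the state, without advancing time (a new reading comes with each control period).
- robot.snapshot(name): name is "side" or "top"; returns a dict with "image" (480x640x3 uint8, red, green, blue), "depth" (480x640 float32, m along the optical axis (not along the pixel's ray), 0 where there is no reading), "fov_y" (degrees; the focal length in pixels is half the picture's height over the tangent of half this angle, whatever the lens; pixels are square), "cx", "cy" (the principal point, pixels), "origin" and "orientation" of the camera in the world. Camera axes: x right, y up, looking along -z (the intrinsics and any distortion apply to the point x, -y, -z); pixel columns grow to the right and rows downward; lengths in m; the calibration is good to about 2 mm. A picture is of the moment at which its call begins.
- robot.close_job(): hands the job in; it is judged then, once.
The state is a dict: "time": time; "joint_positions": joint angles; "qvel": joint speeds; "joint_torque": joint torques, N m; "tool_pos": TCP position; "ee_rot": TCP orientation; "wrist_force": force on the tool from outside, world axes, zero at the start; "wrist_torque": the same for the moment, N m; "width": finger opening in m; "finger_force": force on a finger pad.
Only numpy, scipy, OpenCV 4.12 (cv2) and the standard library are available. Lean on these libraries where they do the work, as an engineer would, in place of code of your own. Each camera call takes 0.05 s, during which the arm holds its last target. There are 200 camera calls.

## Task

Pick up the flat medicine carton, lift it over the row of bottles in the caddy and bring it to the wooden organiser on the other side, without disturbing the bottles or the loose cap and without the carton touching the organiser. Stop with the carton hovering a finger's width (about 15 mm) above the rim of the long empty pocket, level, centred and square with it so that it could be lowered straight in. Do not lower it or let go: I want to check the fit first, so finish holding it still there.

Things in the scene. Friction and masses are not known exactly. Their poses are not given: they have to be found in the camera images.
- carton: Flat white printed medicine carton, rigid, loose (about 40 g), lying flat on the worktop on one side of the caddy: 50 (x) x 110 (y) x 22 (z) mm. Origin at the centre of its underside; y runs along its length, z up. Grip it across its 50 mm width.
- organiser: Open wooden organiser, fixed to the worktop on the other side of the caddy, turned by up to about 30 degrees: outer 132 (x) x 138 (y) x 40 (z, rim height) mm, walls 6 mm thick. Origin at the centre of its underside, z up. Its front (-x) half is one long empty pocket; its rear (+x) half is two small pockets, each 48 (x) x 60 (y) mm. A small steel card holder is on the front face.
- pocket (a point): Centre of the mouth of the organiser's long pocket, level with the rim (40 mm above the worktop); axes parallel to the organiser's. The pocket is 66 (x) x 126 (y) mm inside, 33 mm deep: it fits the carton lying flat, length along y, with 8 mm to spare on each side.
- caddy: Wooden bottle caddy, fixed between carton and organiser, its length (x) pointing roughly away from the robot: 240 (x) x 68 (y) x 45 (z) mm, three pockets in a row. Origin at the centre of its underside.
- row_top (a point): Point above the caddy's centre, 124 mm above the worktop: the height of the tallest bottle tip in it. The carton's underside must pass higher than this, over the caddy.
- spice_jar: Loose spice jar with a lid, diameter 45, 106 mm tall, in one of the caddy's pockets; origin at the centre of its underside. Not to be disturbed.
- dropper: Loose white dropper bottle with a pointed tip, diameter 40, 118 mm tall, in one of the caddy's pockets; origin at the centre of its underside. Not to be disturbed.
- salt_shaker: Loose salt shaker, diameter 44, 90 mm tall, in one of the caddy's pockets; origin at the centre of its underside. Not to be disturbed.
- cap: Loose white screw cap, diameter 34, 30 mm tall, in one small rear pocket of the organiser, below the rim; origin at the centre of its underside. Not to be disturbed.

How it is judged:
On the way:
1. the carton passes over the caddy, its underside higher than the tallest bottle (z of carton in the frame of row_top above 0 m and x of carton in the frame of caddy between -0.13 and 0.13 m and y of carton in the frame of caddy between -0.05 and 0.05 m), for 0.02 s.
At the end, for the whole second after the job is handed in: The fingers hold the carton still over the long pocket: within 8 mm of its centre along each axis, 0.1 rad of square and level, underside 4 to 30 mm above the rim, touching nothing else; bottles and cap stand where they were (30 mm, 0.25 rad) (x of carton in the frame of pocket between -0.008 and 0.008 m and y of carton in the frame of pocket between -0.008 and 0.008 m and z of carton in the frame of pocket between 0.004 and 0.03 m and angle between the y axis of carton and the y axis of organiser, either way round below 0.1 rad and angle between carton's own z axis and vertical below 0.1 rad and contact force between carton and organiser below 0.05 N and linear speed of carton below 0.02 m/s and angular speed of carton below 0.15 rad/s and contact force between carton and the fingers above 1 N and contact force between carton and spice_jar below 0.05 N and contact force between carton and dropper below 0.05 N and contact force between carton and salt_shaker below 0.05 N and contact force between carton and cap below 0.05 N and distance of each of spice_jar, dropper, salt_shaker, cap from where it was at the start of the episode below 0.03 m and angle between each of spice_jar, dropper, salt_shaker, cap's own z axis and vertical below 0.25 rad); the arm keeps its last pose, push and grip.
It fails at once if the carton touches the organiser (contact force between carton and organiser above 0.5 N).
It fails at once if a bottle or the cap is displaced by more than 30 mm or tipped (distance of any of spice_jar, dropper, salt_shaker, cap from where it was at the start of the episode above 0.03 m or angle between any of spice_jar, dropper, salt_shaker, cap's own z axis and vertical above 0.25 rad).
It also fails if it takes over 40 s, if anything falls off the work surface, if the arm or the gripper's body presses on something with over 40 N, if the wrist force passes 120 N, or if a joint passes its speed limit or range.

## Working session

There is one attempt and no reset: what is moved stays moved. The work goes in short steps, Python scripts to look and compute and a tool call to move; the robot and the scene stay as the last step left them, time stands still between calls to the robot, and variables do not carry over. Pictures are saved under pics/ and viewed, at most 10 in all, crops included, and the job is handed in when it is done.

Besides the shell and the picture viewer there is one more tool, called after "Request:" as a command line: name --argument value ..., lists and objects as JSON in quotes. move_arm: Moves the arm, as the interface text tells. Its arguments: {"type":"object","properties":{"deltas":{"type":"array","items":{"type":"number"}}},"required":["deltas"]}

```bash
mkdir -p pics; cat > h.py <<'E'
import numpy as np,cv2
from scipy.spatial.transform import Rotation as R
from bench import robot
def snap(n):
    s=robot.snapshot(n); im=s["image"]; d=s["depth"]; H,W=d.shape
    f=H/2/np.tan(np.radians(s["fov_y"])/2)
    v,u=np.mgrid[:H,:W]
    P=np.stack([(u-s["cx"])/f*d,-(v-s["cy"])/f*d,-d],-1)
    o=np.array(s["orientation"]); M=R.from_euler('xyz',o).as_matrix() if o.size==3 else (R.from_quat(o).as_matrix() if o.size==4 else o)
    X=P@M.T+np.array(s["origin"]); X[d==0]=np.nan
    return s,im,X
def save(im,n): cv2.imwrite("pics/"+n,im[:,:,::-1])
E
python3 - <<'E'
from h import *
for n in("top","side"):
    s,im,X=snap(n); save(im,n+"0.png"); np.savez(n+"0.npz",im=im,X=X)
    print(n,{k:v for k,v in s.items() if k not in("image","depth")},(s["depth"]==0).mean())
print(robot.get_obs())
E
```

```text
top {'fov_y': 44.99333166596598, 'cx': 324.6976095296112, 'cy': 245.97817741827942, 'origin': array([0.34292755, 0.05275592, 1.15045223]), 'orientation': array([ 0.15411736, -0.02906617, -1.57698372])} 0.004114583333333333
side {'fov_y': 55.50332855307783, 'cx': 319.6895628476445, 'cy': 241.95326266681766, 'origin': array([0.1447983 , 0.95811948, 0.51824719]), 'orientation': array([ 1.16697161, -0.02523701, -2.75725097])} 0.004134114583333333
{'time': 0.1, 'joint_positions': array([-1.37211733e+00,  8.78851989e-02,  1.37206333e+00, -1.38667760e-05,
        1.68357204e+00, -1.03107281e-01]), 'qvel': array([-0.0019956 , -0.00079734, -0.00422732,  0.00152573,  0.00014186,
        0.00095917]), 'joint_torque': array([ 2.34890198e-03, -3.41253448e+01, -3.03301227e+01,  7.19516468e-02,
        3.04750039e-02, -1.01545174e-04]), 'tool_pos': array([ 0.16335629, -0.52462711,  0.1750392 ]), 'ee_rot': array([-3.13967357e+00, -1.84720779e-04,  3.01784554e-01]), 'wrist_force': array([-0.35512423, -0.22023656, -0.2620876 ]), 'wrist_torque': array([ 0.01186347, -0.03825627, -0.03023058]), 'finger_force': 0.0, 'width': 0.09433117624117693}
```

View pics/top0.png

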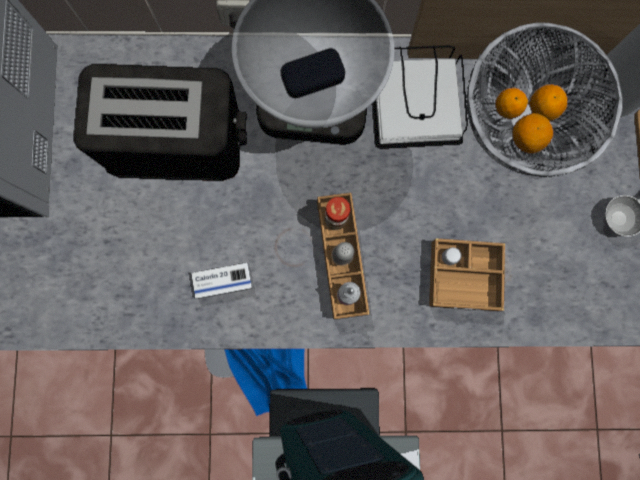

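View pics/side0.png

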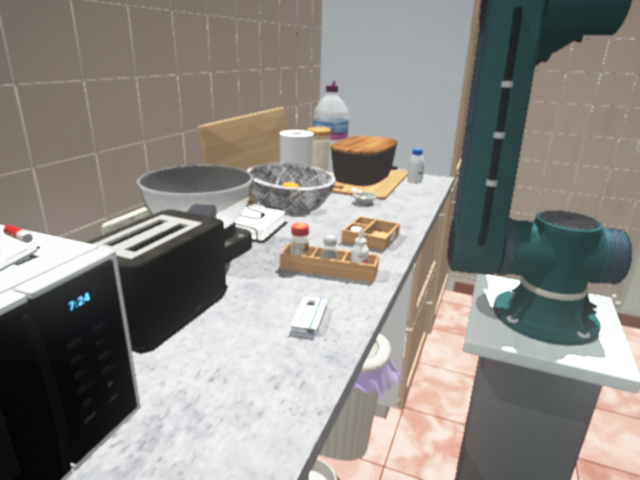

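The top view shows the carton at about (221,281), the caddy at about (343,255), and the organiser at about (469,275) with its long pocket at the bottom (robot side) and the cap at (452,256). In the side view the arm is upright over its cart, clear of the scene.

```bash
python3 - <<'E'
from h import *
d=np.load("top0.npz"); X=d["X"]; im=d["im"]
def rect(c0,c1,r0,r1,z0,z1,n):
    P=X[r0:r1,c0:c1].reshape(-1,3); P=P[np.isfinite(P).all(1)]
    m=(P[:,2]>z0)&(P[:,2]<z1); Q=P[m]
    m2=Q[:,:2]; r=cv2.minAreaRect((m2*1000).astype(np.float32)); print(n,len(Q),r,"zmed",np.median(Q[:,2]), "mean",m2.mean(0))
T=X[300:340,100:180].reshape(-1,3); print("table",np.nanmedian(T,0)[2])
T=X[320:340,380:420].reshape(-1,3); print("table",np.nanmedian(T,0)[2])
T=X[230:340,560:600].reshape(-1,3); print("table",np.nanmedian(T,0)[2])
rect(180,265,255,305,.012,.035,"carton")
rect(310,378,185,325,.035,.055,"caddy")
rect(310,378,185,325,.08,.2,"bottles")
rect(425,515,230,320,.031,.05,"org")
P=X[185:325,310:378].reshape(-1,3); print("maxz",np.nanmax(P[:,2]))
for c,r in((338,209),(345,252),(349,292),(221,281),(438,243),(504,246),(503,308),(435,304),(620,215)): print((c,r),X[r,c].round(4))
E
```

```text
table 0.0003526172780845549
table 0.0005057263389514066
table 0.0006945550637961206
carton 1493 ((452.57672119140625, 221.23880004882812), (51.06676483154297, 111.14986419677734), 10.571868896484375) zmed 0.022487662405129116 mean [0.45194246 0.22061268]
caddy 1227 ((499.4388427734375, -14.562580108642578), (240.13839721679688, 68.5103759765625), 7.530216693878174) zmed 0.045069945275387546 mean [ 0.50072793 -0.01352457]
bottles 933 ((505.1122131347656, -15.42587661743164), (186.2904815673828, 43.403873443603516), 10.806614875793457) zmed 0.10748138572142496 mean [ 0.52694815 -0.0091874 ]
org 1529 ((460.6477966308594, -260.06634521484375), (140.54531860351562, 133.38511657714844), 86.1689453125) zmed 0.03945225712265632 mean [ 0.46997134 -0.25660259]
maxz 0.12592261496030854
(338, 209) [ 0.5716 -0.003   0.117 ]
(345, 252) [ 0.4953 -0.0162  0.0959]
(349, 292) [ 0.4206 -0.0217  0.1103]
(221, 281) [0.4496 0.2209 0.0217]
(438, 243) [ 0.5256 -0.2089  0.0099]
(504, 246) [ 0.5147 -0.332   0.0395]
(503, 308) [ 0.394  -0.3243  0.0371]
(435, 304) [ 0.4021 -0.1917  0.0409]
(620, 215) [ 0.5842 -0.588   0.0039]
```

```bash
cat >> h.py <<'E'
def plan(p,yaw,tilt=True):
    """tool-frame rotvec (rad) and shift (cm) to a tool-down pose; p None keeps position"""
    o=robot.get_obs(); C=R.from_euler('xyz',o["ee_rot"]); T=R.from_euler('xyz',[np.pi,0,yaw])
    d=np.array(p)-o["tool_pos"]
    print("t",o["time"],"pos",np.round(o["tool_pos"],4),"rot",np.round(o["ee_rot"],4),"j",np.round(o["joint_positions"],2),"w",o["width"],"ff",o["finger_force"],"wf",np.round(o["wrist_force"],1))
    print("turn",np.round((C.inv()*T).as_rotvec(),4),"cm",np.round(C.inv().apply(d)*100,2))
E
python3 -c "
from h import *
plan([.36,-.2,.26],1.1);plan([.4526,.2212,.24],1.755)"
```

```text
t 0.1 pos [ 0.1634 -0.5246  0.175 ] rot [-3.1397e+00 -2.0000e-04  3.0180e-01] j [-1.37  0.09  1.37 -0.    1.68 -0.1 ] w 0.09433117624117693 ff 0.0 wf [-0.4 -0.2 -0.3]
turn [-0.0017 -0.0009 -0.7982] cm [ 28.43 -25.17  -8.44]
t 0.1 pos [ 0.1634 -0.5246  0.175 ] rot [-3.1397e+00 -2.0000e-04  3.0180e-01] j [-1.37  0.09  1.37 -0.    1.68 -0.1 ] w 0.09433117624117693 ff 0.0 wf [-0.4 -0.2 -0.3]
turn [-1.4000e-03 -1.5000e-03 -1.4532e+00] cm [ 49.79 -62.63  -6.37]
```

Request:
move_arm --deltas '[0,0,0,0,0,-8.4,-1,0,0,-0.15,4,-3,-8.4,-1,0,0,-0.8,28.4,-25.2,-8.4,-1,0,0,-0.8,28.4,-25.2,-8.4,-1,0,0,-0.8,28.4,-25.2,-8.4,-1,0,0,-0.8,28.4,-25.2,-8.4,-1,0,0,-0.8,28.4,-25.2,-8.4,-1,0,0,-0.8,28.4,-25.2,-8.4,-1]'

```text
time: 0.9
tool_pos: [0.3405, -0.2313, 0.2591]
ee_rot: [-3.142, -0.0, 1.102]
wrist_force: [1.4, 0.2, 0.8]
width: 0.094
finger_force: 0.0
```

```bash
python3 -c "
from h import *
plan([.4526,.2212,.20],1.755)"
```

```text
t 0.9 pos [ 0.3405 -0.2313  0.2591] rot [-3.1415e+00 -1.0000e-04  1.1021e+00] j [-0.73 -0.22  1.5   0.    1.87 -0.27] w 0.09403539205205998 ff 0.0 wf [1.4 0.2 0.8]
turn [-0.000e+00 -1.000e-04 -6.529e-01] cm [ 45.44 -10.44   5.91]
```

Request:
move_arm --deltas '[0,0,-0.65,45,-10,0,-1,0,0,-0.65,45,-10,0,-1,0,0,-0.65,45,-10,0,-1,0,0,-0.65,45,-10,0,-1,0,0,-0.65,45,-10,0,-1,0,0,-0.65,45,-10,0,-1,0,0,-0.65,45,-10,0,-1,0,0,-0.65,45,-10,0,-1]'

```text
time: 1.7
tool_pos: [0.439, 0.1564, 0.2591]
ee_rot: [-3.141, 0.0, 1.752]
wrist_force: [-0.1, -0.0, 0.7]
width: 0.0939
finger_force: 0.0
```

```bash
python3 -c "
from h import *
plan([.4526,.2212,.20],1.755)"
```

```text
t 1.7 pos [0.439  0.1564 0.2591] rot [-3.1414e+00  4.0000e-04  1.7523e+00] j [ 0.22 -0.1   1.4  -0.    1.85  0.04] w 0.09390336775630508 ff 0.0 wf [-0.1 -0.   0.7]
turn [-0.0002  0.0004 -0.0027] cm [6.13 2.51 5.9 ]
```

Request:
move_arm --deltas '[0,0,0,4.5,2,8,-1,0,0,0,4.5,2,8,-1,0,0,0,4.5,2,8,-1,0,0,0,4.5,2,8,-1,0,0,0,4.5,2,8,-1]'

```text
time: 2.2
tool_pos: [0.4518, 0.2015, 0.1816]
ee_rot: [3.138, 0.0, 1.751]
wrist_force: [-0.6, 0.7, 1.2]
width: 0.0937
finger_force: 0.0
```

```bash
python3 - <<'E'
from h import *
plan([.4526,.2212,.06],1.755)
s,im,X=snap("top"); np.savez("top1.npz",im=im,X=X); a=im[200:340,140:560]; 
s,im,X=snap("side"); b=cv2.resize(im[180:380,240:440],(420,420)); save(np.vstack([a,b]),"c1.png")
E
```

```text
t 2.2 pos [0.4518 0.2015 0.1816] rot [3.1382e+00 1.0000e-04 1.7508e+00] j [ 0.31 -0.04  1.49 -0.    1.69  0.13] w 0.09371474327884358 ff 0.0 wf [-0.6  0.7  1.2]
turn [ 0.0033  0.0001 -0.0042] cm [ 1.93  0.39 12.16]
```

View pics/c1.png

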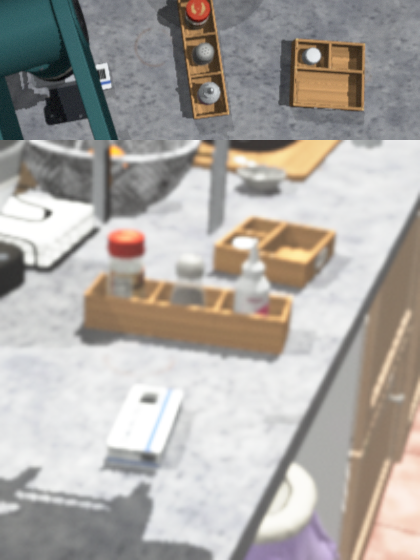

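The carton is still in place at about (145,425) of the crop. The two open fingers are at the top, at x≈100 and 220, and straddle the carton.

Request:
move_arm --deltas '[0,0,0,1.9,0.4,4,-1,0,0,0,1.9,0.4,8,-1,0,0,0,1.9,0.4,12,-1,0,0,0,1.9,0.4,12,-1,0,0,0,1.9,0.4,12,-1,0,0,0,1.9,0.4,12,-1]'

```text
time: 2.9
tool_pos: [0.4538, 0.2219, 0.0631]
ee_rot: [3.135, -0.001, 1.751]
wrist_force: [0.4, 0.1, 1.0]
width: 0.0936
finger_force: 0.0
```

```bash
python3 - <<'E'
from h import *
plan([.4526,.2212,.004],1.755)
s,im,X=snap("side"); save(cv2.resize(im[220:360,220:400],(720,560)),"c2.png")
E
```

```text
t 2.9 pos [0.4538 0.2219 0.0631] rot [ 3.1353e+00 -9.0000e-04  1.7510e+00] j [ 0.34  0.03  1.65 -0.    1.45  0.16] w 0.0936341074669901 ff 0.0 wf [0.4 0.1 1. ]
turn [ 0.0063 -0.0009 -0.004 ] cm [-0.05 -0.17  5.9 ]
```

View pics/c2.png

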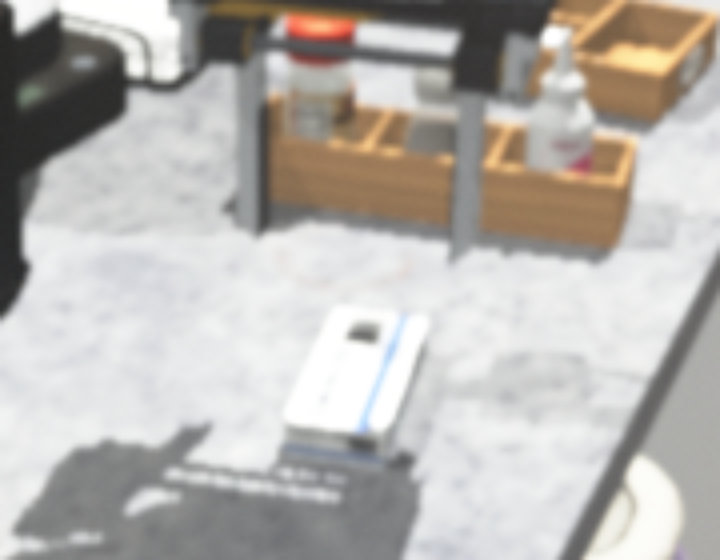

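Request:
move_arm --deltas '[0.006,0,0,0,-0.1,3,-1,0.006,0,0,0,-0.1,4.5,-1,0.006,0,0,0,-0.1,5.5,-1,0.006,0,0,0,-0.1,5.5,-1,0.006,0,0,0,-0.1,5.5,-1]'

```text
time: 3.45
tool_pos: [0.4515, 0.2217, 0.0059]
ee_rot: [-3.138, -0.0, 1.752]
wrist_force: [0.5, -0.0, 0.4]
width: 0.0939
finger_force: 0.0
```

```bash
python3 - <<'E'
from h import *
plan([.4526,.2212,.004],1.755)
s,im,X=snap("side"); save(cv2.resize(im[220:360,220:400],(720,560)),"c3.png")
E
```

```text
t 3.45 pos [0.4515 0.2217 0.0059] rot [-3.1381e+00 -3.0000e-04  1.7518e+00] j [0.34 0.09 1.72 0.   1.34 0.16] w 0.09393985476115663 ff 0.0 wf [ 0.5 -0.   0.4]
turn [-0.0035 -0.0003 -0.0032] cm [-0.07  0.1   0.19]
```

View pics/c3.png

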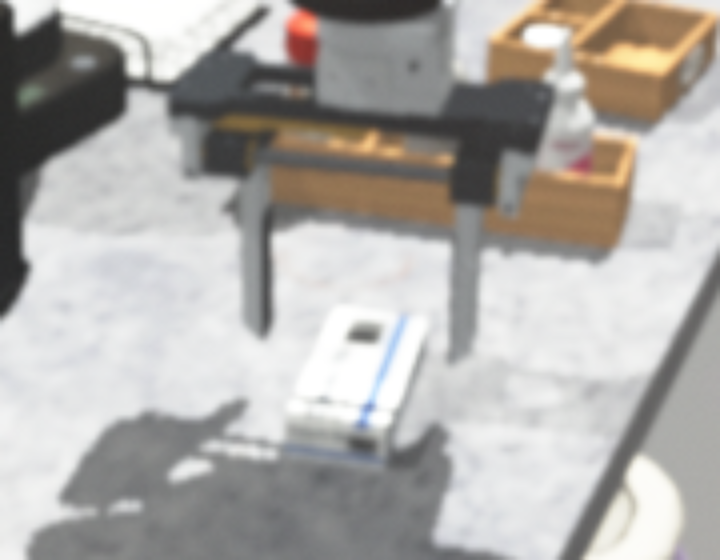

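The fingers straddle the carton, tips at about (260,335) and (460,355) of the crop. They look close to the carton's far end, so I'll check that with depth.

```bash
python3 - <<'E'
from h import *
s,im,X=snap("side")
for n,c,r in(("fingL",252,320),("fingL",252,300),("fingR",463,340),("fingR",463,300),("carton",357,360),("far",375,312),("near",335,412),("nearbot",340,455),("table",200,300)):
    cc,rr=220+c/4,220+r/4; P=X[int(rr)-1:int(rr)+2,int(cc)-1:int(cc)+2].reshape(-1,3); print(n,(cc,rr),np.nanmedian(P,0).round(4))
Q=X[280:340,280:335].reshape(-1,3); Q=Q[(Q[:,2]>.018)&(Q[:,2]<.026)]; print(cv2.minAreaRect((Q[:,:2]*1000).astype(np.float32)),len(Q))
p=np.array([.4515,.2217,.006]); M=R.from_euler('xyz',s["orientation"]).as_matrix(); q=M.T@(p-s["origin"]); f=240/np.tan(np.radians(s["fov_y"])/2)
u,v=s["cx"]-f*q[0]/q[2],s["cy"]+f*q[1]/q[2]; print("tcp crop",(u-220)*4,(v-220)*4)
E
```

```text
fingL (283.0, 300.0) [0.5024 0.2396 0.0473]
fingL (283.0, 295.0) [0.5027 0.2397 0.0583]
fingR (335.75, 305.0) [0.3977 0.2209 0.0515]
fingR (335.75, 295.0) [0.3988 0.2207 0.0744]
carton (309.25, 310.0) [0.4537 0.2177 0.0241]
far (313.75, 298.0) [0.4659 0.1711 0.0241]
near (303.75, 323.0) [0.4461 0.2663 0.0244]
nearbot (305.0, 333.75) [0.4386 0.2737 0.0079]
table (270.0, 295.0) [0.5723 0.1638 0.0025]
((452.4748229980469, 222.25682067871094), (50.482154846191406, 114.19959259033203), 10.562585830688477) 781
tcp crop 357.5103938648581 394.79624415889134
```

```bash
python3 - <<'E'
from h import *
s,im,X=snap("side")
for c in(283,335):
    for r in range(296,330,2): print(c,r,X[r,c].round(3),im[r,c])
save(cv2.resize(im[270:340,265:355],(720,560),interpolation=cv2.INTER_NEAREST),"c4.png")
E
```

```text
283 296 [0.501 0.242 0.058] [152 155 155]
283 298 [0.501 0.242 0.053] [152 155 156]
283 300 [0.502 0.24  0.047] [151 155 156]
283 302 [0.501 0.243 0.045] [167 170 171]
283 304 [0.529 0.186 0.002] [220 221 222]
283 306 [0.526 0.193 0.002] [239 240 240]
283 308 [0.523 0.199 0.001] [242 243 243]
283 310 [0.519 0.207 0.002] [238 239 239]
283 312 [0.515 0.214 0.001] [238 239 239]
283 314 [0.511 0.224 0.003] [234 235 236]
283 316 [0.508 0.228 0.002] [232 233 234]
283 318 [0.505 0.235 0.001] [230 231 232]
283 320 [0.501 0.243 0.002] [226 228 228]
283 322 [0.499 0.248 0.001] [229 230 231]
283 324 [0.495 0.256 0.002] [224 225 226]
283 326 [0.491 0.263 0.003] [231 232 232]
283 328 [ 0.49   0.266 -0.   ] [229 230 230]
335 296 [0.398 0.223 0.073] [144 146 147]
335 298 [0.398 0.221 0.067] [143 147 147]
335 300 [0.398 0.221 0.063] [144 146 147]
335 302 [0.398 0.221 0.058] [143 146 147]
335 304 [0.398 0.22  0.053] [143 146 147]
335 306 [0.398 0.219 0.048] [144 147 148]
335 308 [0.398 0.219 0.043] [156 158 160]
335 310 [0.418 0.16  0.001] [200 202 202]
335 312 [0.415 0.17  0.002] [218 218 218]
335 314 [0.412 0.177 0.002] [217 217 217]
335 316 [0.409 0.184 0.002] [211 212 211]
335 318 [0.407 0.191 0.001] [202 205 205]
335 320 [0.404 0.198 0.002] [205 207 207]
335 322 [0.402 0.205 0.001] [200 201 201]
335 324 [0.399 0.212 0.001] [203 204 206]
335 326 [0.396 0.219 0.002] [227 228 228]
335 328 [0.394 0.226 0.002] [228 229 229]
```

View pics/c4.png

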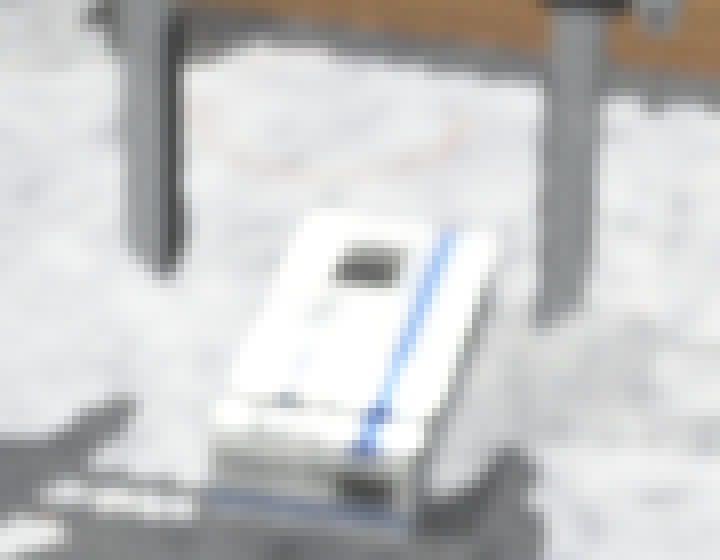

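The depth data agrees with the picture: the visible finger ends are at z≈0.041, while the reported TCP z is 0.006. So the fingers are about 35 mm higher than reported, although x and y agree. I'll probe downward in small steps and watch the wrist force.

Request:
move_arm --deltas '[0,0,0,0,0,0.4,-1,0,0,0,0,0.8,-1,0,0,0,0,0.8,-1]'

```text
validation failed for argument at $.de...
```

```bash
cat >> h.py <<'E'
def tips():
    s,im,X=snap("side")
    for a,b in((.49,.53),(.37,.41)):
        m=(X[...,0]>a)&(X[...,0]<b)&(X[...,1]>.195)&(X[...,1]<.255)&(X[...,2]>.006)&(X[...,2]<.15)
        print("tip z",np.sort(X[m][:,2])[:6].round(4),m.sum())
E
python3 - <<'E'
from h import *
plan([.4526,.2212,.004],1.755); tips()
E
```

```text
t 3.6 pos [0.4515 0.2217 0.0058] rot [-3.1383e+00 -4.0000e-04  1.7519e+00] j [0.34 0.09 1.72 0.   1.34 0.16] w 0.0938958099049775 ff 0.0 wf [-0.9 -0.1 -0.4]
turn [-0.0033 -0.0004 -0.0031] cm [-0.07  0.1   0.18]
tip z [0.0384 0.0389 0.0395 0.0395 0.04   0.0404] 346
tip z [0.0389 0.0395 0.0406 0.0407 0.0424 0.043 ] 380
```

The call was refused by validation and nothing moved. I'll retry it.

Request:
move_arm --deltas '[0,0,0,0,0,0.4,-1,0,0,0,0,0.8,-1,0,0,0,0,0.8,-1]'

```text
validation failed for argument at $.de...
```

```bash
python3 - <<'E'
from h import *
plan([.4526,.2212,.004],1.755); tips()
E
```

```text
t 3.65 pos [0.4512 0.2216 0.0056] rot [-3.1378e+00 -3.0000e-04  1.7518e+00] j [0.34 0.09 1.72 0.   1.34 0.16] w 0.09396090627500549 ff 0.0 wf [ 0.3 -0.8  0.8]
turn [-0.0037 -0.0003 -0.0032] cm [-0.07  0.13  0.16]
tip z [0.0371 0.0383 0.0384 0.0388 0.0397 0.0402] 344
tip z [0.0386 0.0391 0.0399 0.0406 0.0406 0.0413] 393
```

It was refused again, with 21 well-formed numbers. I'll try a different form to find out what it objects to: a single smaller row.

Request:
move_arm --deltas '[0,0,0,0,0,0.2,-1]'

```text
time: 3.8
tool_pos: [0.4509, 0.2215, 0.0031]
ee_rot: [-3.137, -0.0, 1.752]
wrist_force: [-1.2, 0.6, -0.2]
width: 0.0937
finger_force: 0.0
```

A single row is accepted. To settle reported height against picture without pressing on the table, I'll close the fingers here. They will either stop at 50 mm on the carton or shut harmlessly above it.

Request:
move_arm --deltas '[0,0,0,0,0,0,0,0,0,0,0,0,0,0.2,0,0,0,0,0,0,0.2,0,0,0,0,0,0,0.2,0,0,0,0,0,0,0.2]'

```text
time: 4.3
tool_pos: [0.4503, 0.2213, 0.0024]
ee_rot: [-3.136, 0.0, 1.752]
wrist_force: [0.2, -0.9, -0.2]
width: 0.0577
finger_force: 0.0
```

```bash
python3 - <<'E'
from h import *
plan([.4526,.2212,.004],1.755)
s,im,X=snap("side"); save(cv2.resize(im[220:360,220:400],(720,560)),"c5.png")
E
```

```text
t 4.3 pos [0.4503 0.2213 0.0024] rot [-3.1355e+00  1.0000e-04  1.7518e+00] j [0.34 0.09 1.72 0.   1.33 0.16] w 0.05768925106062275 ff 0.0 wf [ 0.2 -0.9 -0.2]
turn [-0.0061  0.0001 -0.0032] cm [-0.05  0.22 -0.17]
```

View pics/c5.png

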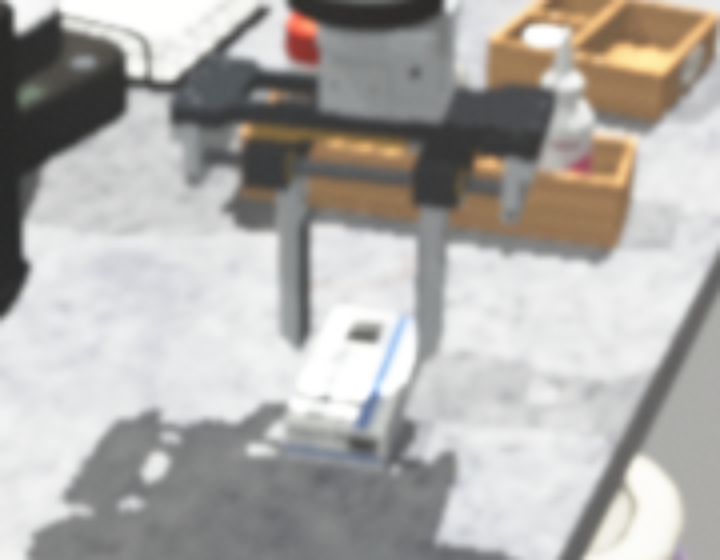

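The gap is 58 mm and the carton hasn't been touched. The finger ends are at about (300,345) and (430,355) of the crop. I'll keep closing.

Request:
move_arm --deltas '[0,0,0,0,0,0,0.2,0,0,0,0,0,0,0.2,0,0,0,0,0,0,0.2]'

```text
time: 4.65
tool_pos: [0.4503, 0.2213, 0.0024]
ee_rot: [-3.136, 0.0, 1.752]
wrist_force: [0.3, 0.4, -0.6]
width: 0.0381
finger_force: 0.0
```

```bash
python3 - <<'E'
from h import *
plan([.4526,.2212,.004],1.755)
s,im,X=snap("side")
m=(X[...,0]>.38)&(X[...,0]<.52)&(X[...,1]>.195)&(X[...,1]<.26)&(X[...,2]>.028)&(X[...,2]<.1)
for a in np.arange(.40,.51,.01):
    k=m&(X[...,0]>=a)&(X[...,0]<a+.01)
    if k.sum(): print(a.round(2),k.sum(),"minz",np.sort(X[k][:,2])[:3].round(3),"y",np.median(X[k][:,1]).round(3))
E
```

```text
t 4.65 pos [0.4503 0.2213 0.0024] rot [-3.1356e+00  1.0000e-04  1.7518e+00] j [0.34 0.09 1.72 0.   1.33 0.16] w 0.03814959179844178 ff 0.0 wf [ 0.3  0.4 -0.6]
turn [-0.006   0.0001 -0.0032] cm [-0.05  0.22 -0.16]
0.41 9 minz [0.048 0.05  0.055] y 0.224
0.42 173 minz [0.036 0.036 0.037] y 0.225
0.43 17 minz [0.038 0.059 0.063] y 0.225
0.46 28 minz [0.036 0.037 0.037] y 0.23
0.47 179 minz [0.035 0.035 0.037] y 0.234
0.48 14 minz [0.043 0.047 0.053] y 0.235
```

Confirmed: the fingers closed to 38 mm without contact, so they are above the carton. The true tip z is about 0.035 while the reported z is 0.002, so I'll trust the cameras and use a z offset of +0.033. Next I reopen.

Request:
move_arm --deltas '[0,0,0,0,0,0,-1,0,0,0,0,0,0,-1,0,0,0,0,0,0,-1,0,0,0,0,0,0,-1,0,0,0,0,0,0,-1,0,0,0,0,0,0,-1,0,0,0,0,0,0,-1,0,0,0,0,0,0,-1]'

```text
time: 5.5
tool_pos: [0.4503, 0.2213, 0.0024]
ee_rot: [-3.136, 0.0, 1.752]
wrist_force: [-0.2, 0.8, -0.3]
width: 0.0934
finger_force: 0.0
```

Request:
move_arm --deltas '[0,0,0,0,0,0.5,-1,0,0,0,0,0,1.0,-1,0,0,0,0,0,1.0,-1]'

```text
time: 5.8
tool_pos: [0.4493, 0.2209, -0.0089]
ee_rot: [-3.133, 0.001, 1.752]
wrist_force: [-0.4, 0.4, 0.2]
width: 0.0941
finger_force: 0.0
```

```bash
python3 - <<'E'
from h import *
plan([.4526,.2212,-.029],1.755); tips()
E
```

```text
t 5.8 pos [ 0.4493  0.2209 -0.0089] rot [-3.1333e+00  5.0000e-04  1.7519e+00] j [0.34 0.1  1.74 0.   1.31 0.16] w 0.09408420231761984 ff 0.0 wf [-0.4  0.4  0.2]
turn [-0.0083  0.0005 -0.0031] cm [-0.03  0.35  2.01]
tip z [0.0228 0.0238 0.0244 0.0248 0.0249 0.0253] 407
tip z [0.0212 0.0256 0.0258 0.0269 0.0276 0.028 ] 514
```

Request:
move_arm --deltas '[-0.008,0,0,0,0.3,0.6,-1,-0.008,0,0,0,0.3,1.2,-1,-0.008,0,0,0,0.3,1.5,-1,-0.008,0,0,0,0.3,1.5,-1]'

```text
time: 6.25
tool_pos: [0.4524, 0.2215, -0.0236]
ee_rot: [3.141, 0.0, 1.752]
wrist_force: [-0.6, 0.0, -0.2]
width: 0.0942
finger_force: 0.0
```

```bash
python3 - <<'E'
from h import *
plan([.4526,.2212,-.029],1.755); tips()
E
```

```text
t 6.25 pos [ 0.4524  0.2215 -0.0236] rot [3.1414e+00 4.0000e-04 1.7518e+00] j [ 0.34  0.12  1.75 -0.    1.27  0.16] w 0.09423373770085458 ff 0.0 wf [-0.6  0.  -0.2]
turn [ 0.0002  0.0004 -0.0032] cm [-0.04  0.01  0.54]
tip z [0.0087 0.0089 0.0103 0.0104 0.011  0.011 ] 649
tip z [0.0072 0.0095 0.011  0.0114 0.0117 0.013 ] 827
```

Request:
move_arm --deltas '[0,0,0,0,0,0.3,-1,0,0,0,0,0,0.3,1,0,0,0,0,0,0.3,1,0,0,0,0,0,0.3,1,0,0,0,0,0,0.3,1,0,0,0,0,0,0.3,1,0,0,0,0,0,0.3,1,0,0,0,0,0,0.3,1]'

```text
time: 7.1
tool_pos: [0.4531, 0.2218, -0.0256]
ee_rot: [3.14, 0.0, 1.752]
wrist_force: [0.1, -0.2, 0.5]
width: 0.0499
finger_force: 30.0
```

```bash
python3 - <<'E'
from h import *
plan([.4526,.2212,.13],1.755)
E
```

```text
t 7.1 pos [ 0.4531  0.2218 -0.0256] rot [3.1396e+00 1.0000e-04 1.7518e+00] j [ 0.34  0.12  1.75 -0.    1.27  0.16] w 0.049862506788415736 ff 30.000061690807343 wf [ 0.1 -0.2  0.5]
turn [ 0.002   0.0001 -0.0032] cm [ -0.05  -0.03 -15.56]
```

Gripped: width 50 mm, 30 N. Now I lift straight up 18 cm.

Request:
move_arm --deltas '[0,0,0,0,0,-1,1,0,0,0,0,0,-3,1,0,0,0,0,0,-6,1,0,0,0,0,0,-10,1,0,0,0,0,0,-14,1,0,0,0,0,0,-17,1,0,0,0,0,0,-18,1,0,0,0,0,0,-18,1]'

```text
time: 7.9
tool_pos: [0.4538, 0.2221, 0.1563]
ee_rot: [3.136, -0.001, 1.752]
wrist_force: [-0.8, -0.4, -0.8]
width: 0.0498
finger_force: 30.0
```

```bash
python3 - <<'E'
from h import *
plan([.4337,-.2583,.154],1.504)
s,im,X=snap("side"); save(im[100:420,100:500],"c6.png"); np.savez("s6.npz",im=im,X=X)
E
```

```text
t 7.9 pos [0.4538 0.2221 0.1563] rot [ 3.1356e+00 -6.0000e-04  1.7518e+00] j [ 0.34 -0.01  1.51 -0.    1.64  0.16] w 0.0498350736747044 ff 29.999351799488068 wf [-0.8 -0.4 -0.8]
turn [ 0.0059 -0.0013  0.2478] cm [-46.89 -10.63   0.14]
```

View pics/c6.png

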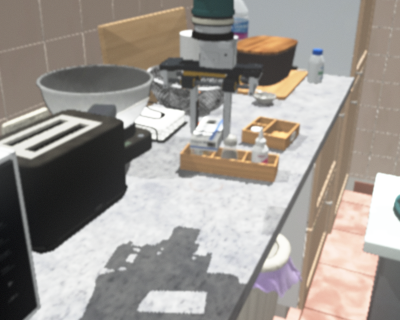

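The carton hangs between the fingers at about (208,132) of the crop. I'll measure its pose in depth before crossing.

```bash
cat >> h.py <<'E'
def box(X,im,c,rad=.09,zr=(.1,.26)):
    m=(abs(X[...,0]-c[0])<rad)&(abs(X[...,1]-c[1])<rad)&(X[...,2]>zr[0])&(X[...,2]<zr[1])
    return m
E
python3 - <<'E'
from h import *
d=np.load("s6.npz"); X,im=d["X"],d["im"]
m=(abs(X[...,0]-.4526)<.03)&(X[...,1]>.14)&(X[...,1]<.3)&(X[...,2]>.1)&(X[...,2]<.26)
v,u=np.nonzero(m); print(len(u),u.min(),u.max(),v.min(),v.max())
P=X[m]
for z in np.arange(.14,.26,.005):
    k=(P[:,2]>=z)&(P[:,2]<z+.005)
    if k.any(): print(z.round(3),k.sum(),P[k].min(0).round(3),P[k].max(0).round(3))
E
```

```text
1097 290 325 198 250
0.18 10 [0.424 0.254 0.183] [0.469 0.278 0.185]
0.185 72 [0.423 0.226 0.185] [0.468 0.281 0.19 ]
0.19 86 [0.423 0.223 0.19 ] [0.468 0.281 0.195]
0.195 84 [0.423 0.221 0.195] [0.482 0.28  0.2  ]
0.2 112 [0.423 0.167 0.2  ] [0.482 0.281 0.205]
0.205 527 [0.423 0.166 0.205] [0.483 0.28  0.21 ]
0.21 20 [0.423 0.223 0.21 ] [0.482 0.237 0.215]
0.215 18 [0.423 0.225 0.215] [0.483 0.236 0.22 ]
0.22 19 [0.424 0.224 0.22 ] [0.482 0.239 0.225]
0.225 20 [0.423 0.216 0.225] [0.482 0.238 0.23 ]
0.23 20 [0.423 0.217 0.231] [0.482 0.237 0.235]
0.235 19 [0.423 0.218 0.235] [0.482 0.237 0.24 ]
0.24 23 [0.423 0.218 0.24 ] [0.483 0.238 0.245]
0.245 22 [0.423 0.217 0.245] [0.482 0.238 0.25 ]
0.25 23 [0.424 0.22  0.25 ] [0.482 0.237 0.255]
0.255 22 [0.424 0.219 0.256] [0.482 0.237 0.26 ]
```

Underside at 0.183, level, clear of the row. Crossing now.

Request:
move_arm --deltas '[0,0,0.03,-1.5,-0.3,0,1,0,0,0.06,-5,-1.1,0,1,0,0,0.09,-9,-2,0,1,0,0,0.12,-13,-2.9,0,1,0,0,0.15,-17,-3.8,0,1,0,0,0.18,-21,-4.7,0,1,0,0,0.21,-25,-5.6,0,1,0,0,0.24,-29,-6.5,0,1]'

```text
time: 8.75
tool_pos: [0.4388, -0.0773, 0.1518]
ee_rot: [-3.139, -0.001, 1.509]
wrist_force: [1.2, 0.1, -0.5]
width: 0.0497
finger_force: 30.0
```

```bash
python3 - <<'E'
from h import *
plan([.4337,-.2583,.154],1.504)
E
```

```text
t 8.75 pos [ 0.4388 -0.0773  0.1518] rot [-3.1392e+00 -9.0000e-04  1.5088e+00] j [-0.3  -0.14  1.64  0.    1.64 -0.24] w 0.04973933272278801 ff 30.000101923942566 wf [ 1.2  0.1 -0.5]
turn [-0.0024 -0.0009  0.0048] cm [-18.1    0.61  -0.24]
```

Request:
move_arm --deltas '[0,0,0,-4,0.1,0,1,0,0,0,-8,0.2,0,1,0,0,0,-12,0.3,0,1,0,0,0,-15,0.4,0,1,0,0,0,-17,0.4,0,1,0,0,0,-17,0.4,0,1,0,0,0,-17,0.4,0,1]'

```text
time: 9.45
tool_pos: [0.4335, -0.2449, 0.1522]
ee_rot: [-3.14, -0.003, 1.51]
wrist_force: [-0.8, -0.2, 0.2]
width: 0.0499
finger_force: 30.0
```

```bash
cat >> h.py <<'E'
def orgfit(X):
    """fit organiser pose to rim points of the top view: template of rim walls"""
    from scipy.optimize import minimize
    P=X[225:325,420:520].reshape(-1,3); P=P[np.isfinite(P).all(1)]
    g=P[(P[:,2]>.034)&(P[:,2]<.046)][:,:2]
    def rects(): return np.array([[-.066,-.06,-.069,.069],[.06,.066,-.069,.069],[-.066,.066,-.069,-.063],[-.066,.066,.063,.069],[.006,.012,-.063,.063],[.012,.06,-.003,.003]])
    Rc=rects()
    def cost(p):
        c,s=np.cos(p[2]),np.sin(p[2]); q=(g-p[:2])@np.array([[c,-s],[s,c]])
        dx=np.maximum(np.maximum(Rc[:,0]-q[:,:1],q[:,:1]-Rc[:,1]),0); dy=np.maximum(np.maximum(Rc[:,2]-q[:,1:],q[:,1:]-Rc[:,3]),0)
        return np.minimum(np.hypot(dx,dy).min(1),.008).sum()*1000/len(g)
    best=min((minimize(cost,[.4606+a,-.260+b,-.067+t],method="Nelder-Mead",options=dict(xatol=1e-5,initial_simplex=[[.4606+a,-.26+b,-.067+t],[.4646+a,-.26+b,-.067+t],[.4606+a,-.256+b,-.067+t],[.4606+a,-.26+b,-.037+t]])) for a in(-.003,.003) for b in(-.003,.003) for t in(-.03,.03)),key=lambda r:r.fun)
    return best.x,best.fun,len(g)
E
python3 - <<'E'
from h import *
p,f,n=orgfit(np.load("top0.npz")["X"]); print(p,f,n); print(orgfit(np.load("top1.npz")["X"]))
pk=p[:2]-.027*np.array([np.cos(p[2]),np.sin(p[2])]); print("pocket",pk,"yaw",p[2]+np.pi/2)
plan([pk[0],pk[1],.1],p[2]+np.pi/2)
s,im,X=snap("side"); np.savez("s7.npz",im=im,X=X); a=cv2.resize(im[130:290,280:440],(400,400))
s,im,X=snap("top"); np.savez("t7.npz",im=im,X=X); b=cv2.resize(im[180:340,400:560],(400,400)); save(np.hstack([a,b]),"c7.png")
E
```

```text
[ 0.46113841 -0.25935261 -0.07249073] 1.0078916609412827 1403
(array([ 0.46105496, -0.2593075 , -0.07316184]), np.float64(0.9952386119099857), 1414)
pocket [ 0.43420932 -0.25739708] yaw 1.4983055986235974
t 9.45 pos [ 0.4335 -0.2449  0.1522] rot [-3.1401e+00 -2.9000e-03  1.5097e+00] j [-0.63 -0.02  1.53  0.    1.64 -0.57] w 0.049927854837231826 ff 29.999356269836426 wf [-0.8 -0.2  0.2]
turn [-0.0015 -0.0029  0.0114] cm [-1.26  0.15  5.21]
```

View pics/c7.png

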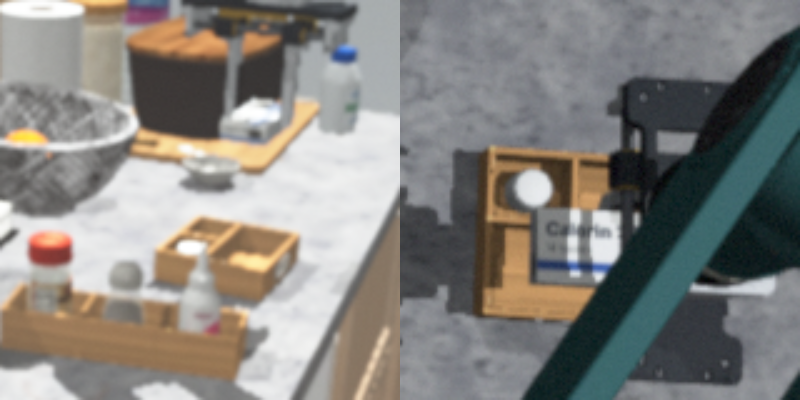

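The carton is over the organiser and about 13 mm short of the pocket along its length. In the right half its left edge is at x≈530. The bottles and cap stand undisturbed. I'll measure the carton's actual pose from depth.

```bash
cat >> h.py <<'E'
def carton(top,side,zt,c):
    """edges of the held carton: top face points from both views, near/far ends in its own frame"""
    for n,X,im in(("top",*top),("side",*side)):
        m=(abs(X[...,2]-zt)<.004)&(abs(X[...,0]-c[0])<.05)&(abs(X[...,1]-c[1])<.08)&(im.min(-1)>60)
        Q=X[m]; 
        if len(Q)<20: print(n,len(Q)); continue
        print(n,len(Q),"mean z",np.median(Q[:,2]).round(4),"min",Q.min(0).round(4),"max",Q.max(0).round(4),cv2.minAreaRect((Q[:,:2]*1000).astype(np.float32)))
        A=np.c_[Q[:,:2]-Q[:,:2].mean(0),np.ones(len(Q))]; print("  slope",np.linalg.lstsq(A,Q[:,2],rcond=None)[0][:2].round(3))
E
python3 - <<'E'
from h import *
t=np.load("t7.npz");s=np.load("s7.npz")
T=(t["X"],t["im"]);S=(s["X"],s["im"])
for n,(X,im) in(("t",T),("s",S)):
    m=(abs(X[...,0]-.4335)<.022)&(abs(X[...,1]+.245)<.065)&(X[...,2]>.1)&(X[...,2]<.25)
    h,e=np.histogram(X[m][:,2],np.arange(.1,.25,.005)); print(n,dict(zip(e.round(3),h)))
    # end face nearest side cam
carton(T,S,.203,(.4335,-.245))
E
```

```text
t {np.float64(0.1): np.int64(0), np.float64(0.105): np.int64(0), np.float64(0.11): np.int64(0), np.float64(0.115): np.int64(0), np.float64(0.12): np.int64(0), np.float64(0.125): np.int64(0), np.float64(0.13): np.int64(0), np.float64(0.135): np.int64(0), np.float64(0.14): np.int64(0), np.float64(0.145): np.int64(0), np.float64(0.15): np.int64(0), np.float64(0.155): np.int64(0), np.float64(0.16): np.int64(0), np.float64(0.165): np.int64(0), np.float64(0.17): np.int64(0), np.float64(0.175): np.int64(3), np.float64(0.18): np.int64(15), np.float64(0.185): np.int64(24), np.float64(0.19): np.int64(24), np.float64(0.195): np.int64(248), np.float64(0.2): np.int64(593), np.float64(0.205): np.int64(11), np.float64(0.21): np.int64(0), np.float64(0.215): np.int64(0), np.float64(0.22): np.int64(0), np.float64(0.225): np.int64(0), np.float64(0.23): np.int64(0), np.float64(0.235): np.int64(0), np.float64(0.24): np.int64(0)}
s {np.float64(0.1): np.int64(0), np.float64(0.105): np.int64(0), np.float64(0.11): np.int64(0), np.float64(0.115): np.int64(0), np.float64(0.12): np.int64(0), np.float64(0.125): 
[... 458 characters left out ...]
np.float64(0.2): np.int64(155), np.float64(0.205): np.int64(0), np.float64(0.21): np.int64(0), np.float64(0.215): np.int64(0), np.float64(0.22): np.int64(0), np.float64(0.225): np.int64(0), np.float64(0.23): np.int64(0), np.float64(0.235): np.int64(1), np.float64(0.24): np.int64(0)}
top 815 mean z 0.2013 min [ 0.4112 -0.2595  0.199 ] max [ 0.471  -0.1882  0.2063] ((441.41009521484375, -224.17031860351562), (69.22727966308594, 60.39825439453125), 87.04212188720703)
  slope [0.002 0.006]
side 216 mean z 0.2016 min [ 0.3973 -0.301   0.199 ] max [ 0.471  -0.1857  0.2065] ((433.8484191894531, -242.45130920410156), (113.00948333740234, 70.72386169433594), 76.16206359863281)
  slope [-0.004 -0.001]
```

Request:
move_arm --deltas '[0,0,0.011,-0.7,0.1,0,1,0,0,0.011,-1.3,0.1,0,1,0,0,0.011,-1.3,0.1,2,1,0,0,0.011,-1.3,0.1,5,1,0,0,0.011,-1.3,0.1,8,1,0,0,0.011,-1.3,0.1,10,1,0,0,0.011,-1.3,0.1,10,1,0,0,0.011,-1.3,0.1,10,1]'

```text
time: 10.35
tool_pos: [0.4357, -0.2582, 0.0546]
ee_rot: [3.14, -0.0, 1.501]
wrist_force: [0.0, -0.6, -0.3]
width: 0.0494
finger_force: 30.0
```

```bash
python3 - <<'E'
from h import *
plan([.4342,-.2574,.028],1.498)
s,im,X=snap("side"); s2,im2,X2=snap("top"); np.savez("s8.npz",im=im,X=X);np.savez("t8.npz",im=im2,X=X2)
# pale carton pixels in own frame aligned with pocket
th=-.0725; c,sn=np.cos(th),np.sin(th); pk=np.array([.4342,-.2574])
for n,X,im in(("top",X2,im2),("side",X,im)):
    L=(X[...,:2]-pk)@np.array([[c,-sn],[sn,c]]); z=X[...,2]
    m=(abs(L[...,0])<.05)&(abs(L[...,1])<.075)&(z>.055)&(z<.11)
    zt=np.median(z[m&(z>.085)]); q=m&(abs(z-zt)<.004); print(n,"ztop",zt,q.sum(),"zmin",np.sort(z[m])[:5].round(4))
    for y0 in np.arange(-.07,.07,.01):
        k=q&(L[...,1]>=y0)&(L[...,1]<y0+.01)
        if k.sum()>3: print("  y",y0.round(2),k.sum(),"x",(np.percentile(L[k][:,0],[2,98])*1000).round(1),"yr",(L[k][:,1].min()*1000).round(1),(L[k][:,1].max()*1000).round(1))
a=cv2.resize(im[150:270,300:420],(400,400)) if 0 else None
E
```

```text
t 10.35 pos [ 0.4357 -0.2582  0.0546] rot [ 3.1395e+00 -3.0000e-04  1.5011e+00] j [-0.65  0.05  1.66  0.    1.44 -0.58] w 0.049385374442237596 ff 29.999378621578217 wf [ 0.  -0.6 -0.3]
turn [ 0.002  -0.0003  0.0031] cm [ 0.07 -0.16  2.66]
top ztop 0.10388079367904868 751 zmin [0.0798 0.0799 0.0816 0.0823 0.0828]
  y -0.02 5 x [19.7 26.6] yr -11.4 -10.3
  y -0.01 6 x [17.5 26.8] yr -9.9 -8.2
  y 0.0 110 x [-9.3 35.7] yr 0.8 9.9
  y 0.01 138 x [-20.6  26.8] yr 10.1 20.0
  y 0.02 136 x [-21.2  26.5] yr 20.0 30.0
  y 0.03 148 x [-21.9  27.3] yr 30.1 40.0
  y 0.04 144 x [-20.9  26.7] yr 40.0 50.0
  y 0.05 64 x [-21.2  26.2] yr 50.1 54.2
side ztop 0.10311235183671219 253 zmin [0.082  0.0821 0.0824 0.0825 0.0826]
  y -0.06 6 x [ 2.1 19.9] yr -58.4 -51.1
  y -0.05 10 x [-3.3 26.6] yr -48.7 -41.6
  y -0.04 12 x [-6.4 26.5] yr -39.8 -30.7
  y -0.03 17 x [-9.1 25.2] yr -29.5 -20.3
  y -0.02 15 x [-27.2  28.6] yr -19.7 -10.8
  y -0.01 24 x [-33.8  29.1] yr -9.6 -0.0
  y 0.0 36 x [-33.8  39. ] yr 0.9 9.9
  y 0.01 29 x [-32.4  34.8] yr 10.3 19.7
  y 0.02 18 x [-22.3  26. ] yr 21.4 28.7
  y 0.03 23 x [-19.9  26.6] yr 30.3 39.9
  y 0.04 25 x [-22.   25.4] yr 40.2 49.8
  y 0.05 37 x [-21.2  27.3] yr 50.2 57.8
```

Relative to the pocket, the carton is 2.7 mm too far in +x, within 1 mm in y, and square. The underside is at about 0.0815. I'll correct x and come down to about 15 mm above the rim.

Request:
move_arm --deltas '[0,0,0,0,-0.25,0.7,1,0,0,0,0,-0.25,1.4,1,0,0,0,0,-0.25,2.0,1,0,0,0,0,-0.25,2.4,1,0,0,0,0,-0.25,2.5,1,0,0,0,0,-0.25,2.5,1,0,0,0,0,-0.25,2.5,1,0,0,0,0,-0.25,2.5,1]'

```text
time: 11.25
tool_pos: [0.4332, -0.2581, 0.0295]
ee_rot: [3.139, -0.0, 1.501]
wrist_force: [0.5, 0.6, -1.0]
width: 0.0499
finger_force: 30.0
```

```bash
python3 - <<'E'
from h import *
plan([.4342,-.2574,.028],1.498)
s,im,X=snap("side"); s2,im2,X2=snap("top")
th=-.0725; c,sn=np.cos(th),np.sin(th); pk=np.array([.4342,-.2574])
for n,X,I in(("top",X2,im2),("side",X,im)):
    L=(X[...,:2]-pk)@np.array([[c,-sn],[sn,c]]); z=X[...,2]
    m=(abs(L[...,0])<.03)&(abs(L[...,1])<.065)&(z>.046)&(z<.084)
    zt=np.median(z[m&(z>.07)]); q=m&(abs(z-zt)<.004)&(abs(abs(L[...,1])-.037)<.023); P=np.c_[L[q],z[q]]
    k=abs(P[:,1]-.038)<.014
    print(n,"ztop",zt,q.sum(),"zmin",np.sort(z[m])[:5].round(4),"x",(np.percentile(P[k][:,0],[2,98])*1000).round(1),"y",(L[m&(abs(z-zt)<.004)][:,1].min()*1000).round(1),(P[:,1].max()*1000).round(1),"slope",np.linalg.lstsq(np.c_[P[:,:2],np.ones(len(P))],P[:,2],rcond=None)[0][:2].round(3))
a=cv2.resize(im[170:270,300:400],(400,400)); b=cv2.resize(im2[200:340,400:540],(400,400)); save(np.hstack([a,b]),"c9.png")
E
```

```text
t 11.25 pos [ 0.4332 -0.2581  0.0295] rot [ 3.1391e+00 -1.0000e-04  1.5008e+00] j [-0.65  0.06  1.69  0.    1.38 -0.58] w 0.04989267855082035 ff 29.999365210533142 wf [ 0.5  0.6 -1. ]
turn [ 0.0025 -0.0001  0.0028] cm [0.08 0.09 0.15]
top ztop 0.07780491466105799 542 zmin [0.0532 0.0564 0.0569 0.0571 0.0571] x [-24.4  23.5] y -10.5 54.8 slope [-0.005 -0.003]
side ztop 0.07846963280717789 169 zmin [0.0574 0.0577 0.0583 0.0588 0.0589] x [-23.4  23.9] y -59.0 59.3 slope [ 0.009 -0.007]
```

View pics/c9.png

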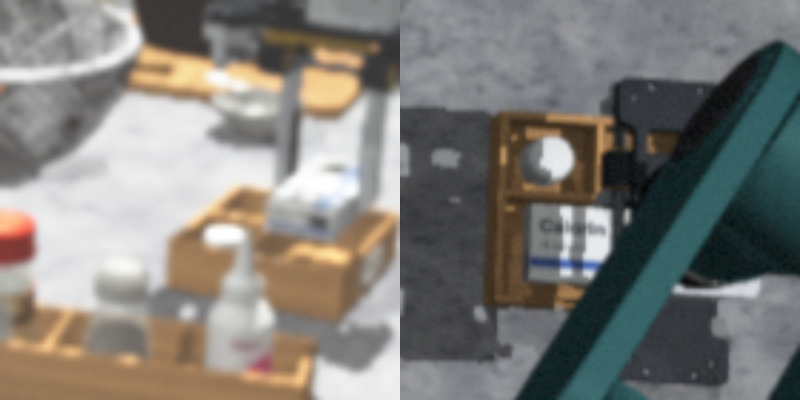

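The carton hovers level over the long pocket. Its underside is at 0.056, about 16 mm above the rim, and it is centred to about 1 mm. The bottles and cap are standing. I'll let it settle, then hand in.

Request:
move_arm --deltas '[0,0,0,0,0,0,1,0,0,0,0,0,0,1,0,0,0,0,0,0,1,0,0,0,0,0,0,1]'

```text
time: 11.75
tool_pos: [0.433, -0.258, 0.0292]
ee_rot: [3.14, -0.0, 1.501]
wrist_force: [0.3, -0.2, -0.1]
width: 0.0493
finger_force: 30.0
```

```bash
python3 -c "
from h import *
plan([.4342,-.2574,.028],1.498); print(robot.close_job())"
```

```text
t 11.75 pos [ 0.433  -0.258   0.0292] rot [ 3.1396e+00 -4.0000e-04  1.5008e+00] j [-0.65  0.06  1.7   0.    1.38 -0.58] w 0.049335817481495126 ff 29.99927043914795 wf [ 0.3 -0.2 -0.1]
turn [ 0.002  -0.0004  0.0028] cm [0.07 0.11 0.12]
the job is handed in; nothing more can be done
None
```

The job is handed in (no verdict came back): the carton is held still about 16 mm above the long pocket's rim, level, square and centred to about 1 mm, with bottles and cap standing; the reported tool height read about 33 mm too low, so I set heights from the cameras.

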